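# Clamp a filter cell shut with its draw latch

### The job

Clamp the filter cell shut with the draw latch on its top: hook the steel wire loop over the brass keeper on the end plate first, then swing the red lever over, away from the keeper, and press it down past the point where it resists, until it lies fully flat and stays there with the plate drawn up against its seal. Leave everything else on the bench where it stands, and let go of the cell at the end.

Things in the scene. Friction and masses are not known exactly. Their poses are not given: they have to be found in the camera images.
- cell: Filter cell, bolted down: grey base 235 x 130 mm, blue rear block (top 78 mm above the bench), clear frame with a black seal, and at the -x end a sliding aluminium end plate (100 wide, top at 78). Origin on the bench below the latch lever's pivot; x points along the latch, from end plate to rear block, z up. Other entries use this frame, in mm.
- guard_edge (a point): Middle of the orange front edge of the clear splash guard over the rear block, at (20, 0, 248). The sheet runs from there 115 mm back (+x), 130 to either side, on posts at x = 118, y = +-115. The shut lever lies below it: a tool leaning back 30 to 45 degrees towards -x has room there, an upright one has not.
- pivot (a point): Centre of the lever's hinge pin (axis along the cell's y), at (0, 0, 110).
- lever (a joint): Angle of the red lever, rad. 0 = shut, flat on its stop, pointing to +x; grows as the free end rises and swings over to the keeper's side (1.57 upright, limit 2.6). Stiff (0.06 N m), stays where left. With the loop hooked, closing meets resistance below about 1.1 rad, greatest near 0.6 (3 to 7 N at 55 mm from the pivot); past dead centre, near 0.2, it goes to 0 and stays there by itself.
- lever_tip (a point): On the lever's outer face (the top face when shut), 75 mm from the pivot along the lever, on its middle line; x points to the free end, z out of that face. The red grip spans 18 to 78 mm from the pivot, is 26 wide (y) and 9 thick, this face lying 6 mm off the line through the pivot. In the open lever this face looks to -x and down; pushing on it closes the lever.
- loop_pin (a point): Hinge pin of the wire loop on the lever: parallel to the lever's pivot and 16 mm from it, at (16 cos a, 0, 110 + 16 sin a) with a = lever - 0.21 rad.
- loop_bar (a point): Centre of the cross bar at the free end of the steel wire loop, 81 mm from the loop pin. The loop is a U of 5 mm round wire: two straight legs, 39 mm over their outsides, joined by the bar, which runs along the cell's y. Its legs pass either side of lever and keeper. It starts raised above the keeper, turns stiffly (0.03 N m) and stays where left. x points along the legs to the pin.
- keeper (a point): Seat of the bar's centre in the brass keeper, on the end plate, at (-70, 0, 108) with the plate forward; axes as the cell's. The keeper is a hook 16 wide, open to -x: a wall whose face is 2.5 mm to +x of this point, and on it a lip reaching to 4.5 mm to -x of it, underside 6.5 and top 11 mm above it. The bar comes down before the lip, 8 to 17 mm to -x of this point, then back (+x) under it.
- keeper_ledge (a point): Middle of the top face of the keeper's ledge, at (-80, 0, 102), a level brass landing for the bar before and below the lip, 18 mm wide (y) and reaching from the keeper's wall to 12 mm to -x of this point.
- endplate (a joint): Travel of the end plate (with the keeper) towards +x, m: 0 = sprung forward, 0.003 to 0.004 when drawn up by the latch. It springs back with 16 N per mm.
- amber_bottle: Amber glass bottle, 58 mm across, 125 tall; origin centre of its foot. Bystander: leave it where it stands.
- jar: White jar with blue cap, 52 mm across, 60 tall; origin centre of its foot. Bystander: leave it where it stands.
- beaker: Open glass beaker, 72 mm across, 85 tall; origin centre of its foot. Bystander: leave it where it stands.
- tube_rack: Wooden rack of capped tubes, 200 x 62 mm, 122 tall; origin centre of its foot. Bystander: leave it where it stands.
- spare_gasket: Black rubber ring, 64 mm across, 6 thick, lying flat; origin centre of its underside. Bystander: leave it where it stands.
- wrench: Steel wrench 130 mm long, lying flat; origin near its middle. Bystander: leave it where it stands.
- petri_dishes: Clear stack of dishes, 88 mm across, 30 tall; origin centre of its foot. Bystander: leave it where it stands.

How it is judged (in metres and radians):
On the way:
1. the loop's bar lies in the keeper, under its lip, while the lever still stands open (x of loop_bar in the frame of keeper between -0.005 and 0.004 m and z of loop_bar in the frame of keeper between -0.0075 and 0.006 m and value of joint lever above 0.5 rad), for 0.1 s.
At the end, for the whole second after the job is handed in: The lever is flat (within 0.06 rad of its stop), the loop's bar sits in the keeper under the lip (within about 5 mm of the seat), the end plate is drawn at least 2.5 mm back against the seal, and every bystander is within 30 mm of where it stood (x of loop_bar in the frame of keeper between -0.005 and 0.004 m and z of loop_bar in the frame of keeper between -0.0075 and 0.006 m and value of joint lever below 0.06 rad and value of joint endplate above 0.0025 m and distance of each of amber_bottle, jar, beaker, tube_rack, spare_gasket, wrench, petri_dishes from where it was at the start of the episode below 0.03 m); the robot touches nothing.
It fails at once if a bystander is moved by more than 30 mm (distance of any of amber_bottle, jar, beaker, tube_rack, spare_gasket, wrench, petri_dishes from where it was at the start of the episode above 0.03 m).
It also fails if it takes over 51 s, if anything falls off the work surface, if the arm or the gripper's body presses on something with over 40 N, if the wrist force passes 120 N, or if a joint passes its speed limit or range.

### The arm

A 6-joint arm with a two-finger parallel gripper is mounted at the origin on the work surface. World frame = base frame: x ahead of the robot, y to its left, z up, the work surface at z = 0. Lengths are in mm, angles in rad, forces in N, time in s.
With the tool pointing down it reaches from about 325 to 850 mm from the base axis. Payload 15.5 kg.
Tool frame: the origin (TCP) lies on the centre line of the jaws, within the pads' length; the fingertips stand 19 mm ahead of it and the grasp point (between the pads) is the TCP; x points along the fingers, z is the direction in which the jaws open and shut, and the axes are right-handed (so a half turn about x gives the same grasp; the last joint's range is limited). The gripper opens to 91 mm and grips with 3 to 60 N. Pads are 32 mm wide; open, the fingers measure 118 mm over their backs; the gripper's body (76 mm by 178 mm) begins 60 mm behind the grasp point.
Start: joints at [-1.423, 0.494, 1.345, -0, 1.302, -0.096], TCP at [150.264, -606.669, 232.915] pointing down, gripper open.
Joint ranges: [-2.91, 2.91], [-0.82, 2.16], [0.22, 2.67], [-1.22, 4.37], [0.12, 2.79], [-3.08, 3.08]. Speed limits (rad/s): [1.89, 1.89, 2.57, 3.01, 3.01, 3.01].

### API

Orientations are given as a unit quaternion [w, x, y, z].
In Python, from rig import arm, vision, order gives the robot as it stands. The module is installed in compiled form; this text tells all that it offers.
- The arm moves only by the tool move_arm, never from a script. Its arguments are lists of equal length, an entry for each row: "delta_pos": the shift along the tool's x, y, z in units of 0.3 m (1.0 is 0.3 m), a list of three; "turn": the turn about the tool's x in units of 45 degrees (1.0 is 45 degrees); "jaw": the closure, from -1 (fully open) to 1 (shut). In form: {"delta_pos": [[dx, dy, dz], ...], "turn": [turn, ...], "jaw": [jaw, ...]}. A call has 1 to 5 rows; each row is the pose to reach, as a shift and turn from the pose measured when the call began, along the tool's axes at that moment; what a row does not reach only later rows make up. A row lasts 1/10 s, in which the tool goes at most 50 mm and 8.59 degrees, less where a joint would pass 70% of its speed; a pose out of reach is approached as far as the arm can. A call with a number of a shift or a turn outside -1 to 1 is refused whole. A call with a gripper value outside its range is refused whole. The fingers move at their own pace and stop on an object; the grip force is fixed at half the most. Time passes only in rows, so rows that repeat a pose let the fingers close. It gives the time, the measured TCP pose, the force and the opening at its end, in the units of the state.
- arm.get_obs(): the state, without advancing time (a new reading comes with each control period).
- vision.snapshot(name): name is "scene" or "top" or "wrist"; returns a dict with "pixels" (420x560x3 uint8, red, green, blue), "fx", "fy", "cx", "cy" (pixels), "dist_coeffs" ([k1, k2, p1, p2, k3] as OpenCV has them; the pictures are not rectified), "origin" and "orientation" of the camera in the world. Camera axes: x right, y down, z forward; pixel columns grow to the right and rows downward; lengths in mm; the calibration is good to about 2 mm. A picture is of the moment at which its call begins. There is no depth.
- order.close_job(): hands the job in, once; it reports no verdict.
The state is a dict: "clock": time; "q": joint angles; "qd": joint speeds; "effort": joint torques, N m; "eef_pos": TCP position; "tool_rot": TCP orientation; "ft_force": force on the tool from outside, world axes, zero at the start; "ft_torque": the same for the moment, N m; "finger_gap": finger opening in mm.
Only numpy, scipy, OpenCV 4.12 (cv2) and the standard library are available. Lean on these libraries where they do the work, as an engineer would, in place of code of your own. Each camera call takes 0.05 s, during which the arm holds its last target.

## Working session

There is one attempt and no reset: what is moved stays moved. The work goes in short steps, Python scripts to look and compute and a tool call to move; the robot and the scene stay as the last step left them, time stands still between calls to the robot, and variables do not carry over. Pictures are saved under pics/ and viewed, and the job is handed in when it is done.

Besides the shell and the picture viewer there is one more tool, called by a JSON object that holds its "fn" and its "kwargs", one argument or row to a line. move_arm: Moves the arm, as the interface text tells. Its arguments: {"type":"object","properties":{"delta_pos":{"type":"array"},"turn":{"type":"array"},"jaw":{"type":"array"}},"required":["delta_pos","turn","jaw"]}

```bash
mkdir -p pics
cat > h.py <<'E'
import numpy as np, cv2
from rig import arm, vision, order
def snap(n,f):
    s=vision.snapshot(n); cv2.imwrite(f'pics/{f}.png',s['pixels'][:,:,::-1]); np.save(f'pics/{f}.npy',s,allow_pickle=True); return s
E
python3 - <<'E'
from h import *
print(arm.get_obs())
for n in ['scene','top','wrist']:
    s=snap(n,n+'0'); print({k:v for k,v in s.items() if k!='pixels'})
E
```

```text
{'clock': 0.0, 'q': array([-1.42349437e+00,  4.94215246e-01,  1.34613353e+00,  1.33456929e-05,
        1.30248821e+00, -9.54764375e-02]), 'qd': array([-0.000287  , -0.00030318,  0.00106516, -0.00196136,  0.00121069,
       -0.00037722]), 'effort': array([-6.08054852e-04, -8.78830075e+01, -3.81858265e+01,  7.04211113e-02,
        5.34988660e-02, -1.10906276e-04]), 'eef_pos': array([ 150.21944001, -606.31236673,  232.31749787]), 'tool_rot': array([ 0.55654955,  0.43608216,  0.55718136, -0.43546972]), 'ft_force': array([ 0.07735783,  0.01854006, -0.30026484]), 'ft_torque': array([-0.00772534, -0.03020888, -0.06250708]), 'finger_gap': 91.25794019360472}
{'fx': 418.6195420732621, 'fy': 418.6195420732621, 'cx': 276.277474225031, 'cy': 209.10674719892688, 'dist_coeffs': array([-0.04724403,  0.        ,  0.        ,  0.        ,  0.        ]), 'origin': array([376.98072764, 103.40215615, 932.71044244]), 'orientation': array([ 0.09940089, -0.60086864,  0.78277631, -0.12781856])}
{'fx': 425.18332244374466, 'fy': 425.18332244374466, 'cx': 273.1966028608232, 'cy': 203.33504122140138, 'dist_coeffs': array([-0.10464518,  0.        ,  0.        ,  0.        ,  0.        ]), 'origin': array([ 467.36943354,   39.62168725, 1110.35419325]), 'orientation': array([-0.05689485,  0.70640735, -0.70420759,  0.0429337 ])}
{'fx': 324.57806907009655, 'fy': 324.57806907009655, 'cx': 280.79315697154914, 'cy': 209.32919370031482, 'dist_coeffs': array([-0.05882087,  0.        ,  0.        ,  0.        ,  0.        ]), 'origin': array([ 226.4453575 , -587.92065554,  384.1149847 ]), 'orientation': array([ 0.10919205,  0.77978568, -0.61045884, -0.0857403 ])}
```

View pics/scene0.png

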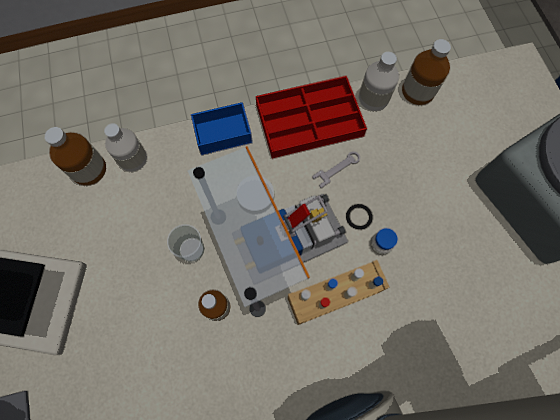

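View pics/top0.png

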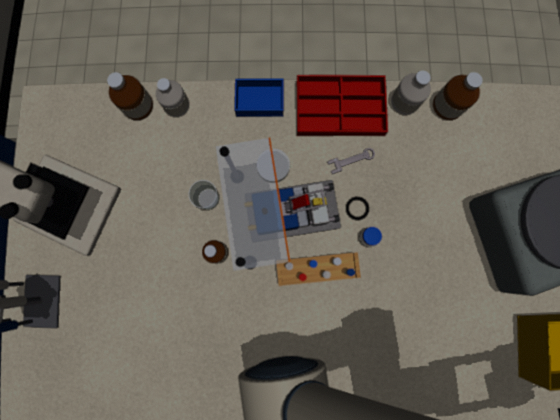

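View pics/wrist0.png

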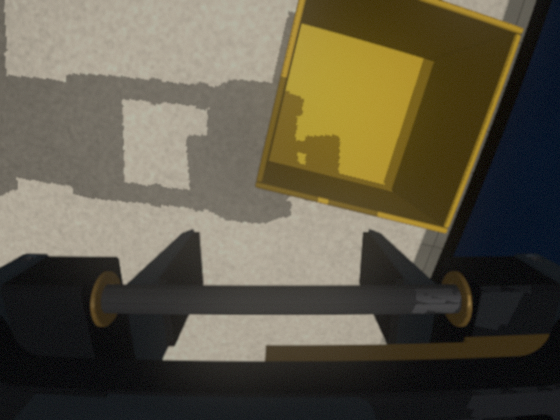

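The cell sits near (300,205) in the top view. Its latch axis points to image left, which is about world +y, with the end plate on the -y side. I'll zoom in.

Run:
```python
from h import *
a=cv2.imread('pics/scene0.png')[140:330,180:410]; cv2.imwrite('pics/s0c.png',cv2.resize(a,None,fx=3.4,fy=3.1,interpolation=cv2.INTER_CUBIC))
a=cv2.imread('pics/top0.png')[130:290,190:390]; cv2.imwrite('pics/t0c.png',cv2.resize(a,None,fx=3.7,fy=3.7,interpolation=cv2.INTER_CUBIC))
```

```text
(no output)
```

View pics/s0c.png

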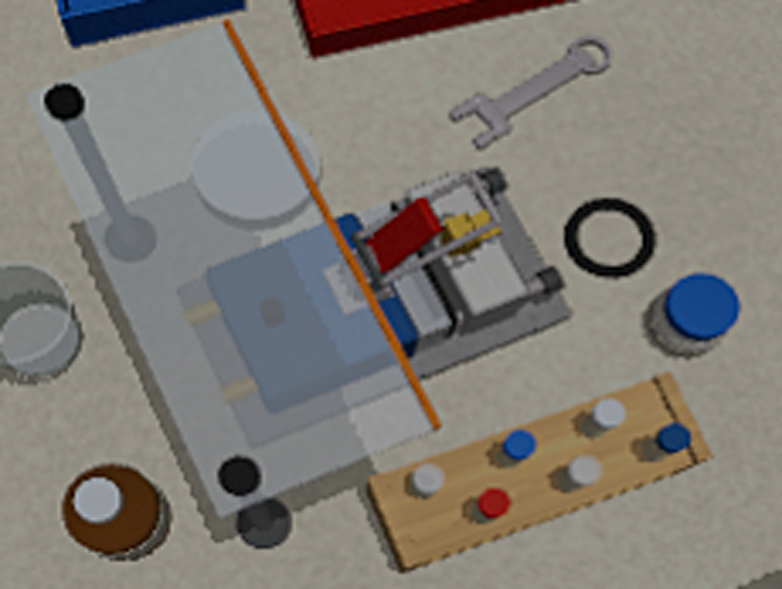

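View pics/t0c.png

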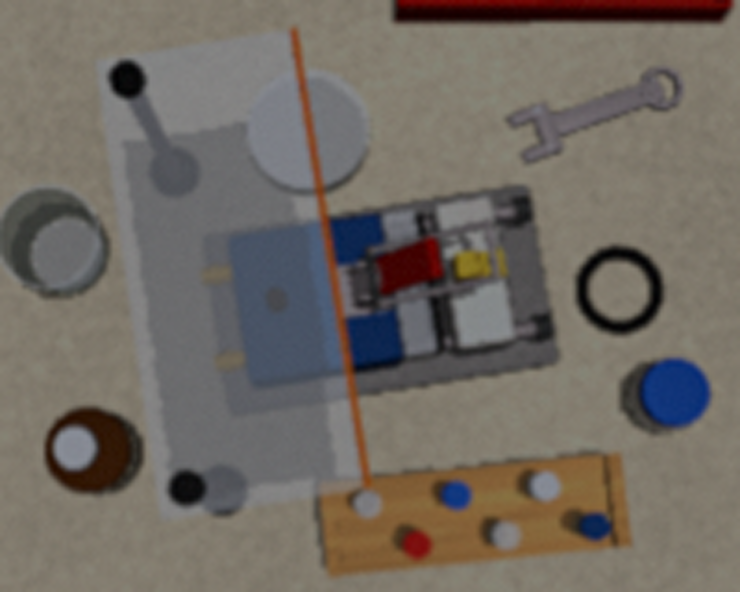

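The orange guard edge, the red lever, the yellow keeper and the raised loop are all visible. I'll fix the cell frame from the guard edge at z=248 and the keeper.

```bash
cat >> h.py <<'E'
from scipy.spatial.transform import Rotation as R
def rot(q): return R.from_quat([q[1],q[2],q[3],q[0]]).as_matrix()
def load(f): return np.load(f'pics/{f}.npy',allow_pickle=True).item()
def K(s): return np.array([[s['fx'],0,s['cx']],[0,s['fy'],s['cy']],[0,0,1]])
def ray(s,uv):
    p=cv2.undistortPoints(np.array(uv,float).reshape(-1,1,2),K(s),s['dist_coeffs']).reshape(-1,2)
    d=np.c_[p,np.ones(len(p))]@rot(s['orientation']).T
    return np.array(s['origin']),d
def onz(s,uv,z):
    o,d=ray(s,uv); return o+d*((z-o[2])/d[:,2])[:,None]
def proj(s,P):
    M=rot(s['orientation']).T; r=cv2.Rodrigues(M)[0]; t=-M@np.array(s['origin'])
    return cv2.projectPoints(np.array(P,float).reshape(-1,1,3),r,t,K(s),s['dist_coeffs'])[0].reshape(-1,2)
E
python3 - <<'E'
from h import *
for n in ['scene0','top0']:
    s=load(n); hsv=cv2.cvtColor(s['pixels'],cv2.COLOR_RGB2HSV)
    m=cv2.inRange(hsv,(5,150,120),(14,255,255)); 
    nl,lab,st,c=cv2.connectedComponentsWithStats(m,connectivity=8)
    for i in range(1,nl):
        if st[i,4]>60: print(n,'orange',st[i],c[i])
    # orange line
    i=max(range(1,nl),key=lambda i:np.hypot(st[i,2],st[i,3]) if 180<c[i][0]<320 and 130<c[i][1]<300 else 0)
    ys,xs=np.where(lab==i); P=onz(s,np.c_[xs,ys],248); 
    m0=P.mean(0); u=np.linalg.svd((P-m0)[:,:2],full_matrices=False)[2][0]; t=(P-m0)[:,:2]@u
    e=m0[:2]+np.outer([t.min(),t.max()],u); print('edge ends',e,'len',np.ptp(t),'mid',e.mean(0),'dir',u, np.degrees(np.arctan2(u[1],u[0])))
    y=cv2.inRange(hsv,(22,130,80),(34,255,255)); nl,lab,st,c=cv2.connectedComponentsWithStats(y)
    for i in range(1,nl):
        if st[i,4]>10: print('yellow',st[i],c[i],onz(s,[c[i]],115))
    r=cv2.inRange(hsv,(0,170,70),(4,255,255))|cv2.inRange(hsv,(174,170,70),(180,255,255)); nl,lab,st,c=cv2.connectedComponentsWithStats(r)
    for i in range(1,nl):
        if 30<st[i,4]<800: print('red',st[i],c[i])
E
```

```text
scene0 orange [246 146  32  66 128] [261.703125  179.2265625]
edge ends [[731.87846603  67.15914323]
 [597.41526697  45.28188013]] len 136.2312979556534 mid [664.6468665   56.22051168] dir [-0.98702135 -0.16058911] -170.758907995444
yellow [311 208  13   9  57] [316.45614035 211.56140351] [[617.2779011  -44.68694537 115.        ]]
red [288 204  22  24 258] [298.59689922 215.21317829]
red [321 298   9   9  64] [324.734375 301.875   ]
edge ends [[728.59571546  66.63960352]
 [638.66330149  51.74023846]] len 91.15826985026321 mid [683.62950847  59.18992099] dir [-0.98655244 -0.16344502] -170.59308568823525
yellow [313 198  10   7  58] [317.12068966 201.03448276] [[614.61699665 -44.21643894 115.        ]]
yellow [548 321  12  51 556] [553.98381295 345.25539568] [[ 269.32183796 -609.51291033  115.        ]]
red [305 194   5  11  37] [306.59459459 199.37837838]
red [299 274   7   7  39] [301.97435897 276.74358974]
```

Run:
```python
from h import *
for n in ['scene0','top0']:
    s=load(n); hsv=cv2.cvtColor(s['pixels'],cv2.COLOR_RGB2HSV)
    m=cv2.inRange(hsv,(4,120,80),(17,255,255)); z=np.zeros_like(m)
    a,b=((246,146),(310,279)) if n=='scene0' else ((269,138),(290,262))
    cv2.line(z,a,b,255,7); ys,xs=np.where(m&z); P=onz(s,np.c_[xs,ys],248)[:,:2]
    m0=P.mean(0); u=np.linalg.svd(P-m0,full_matrices=False)[2][0]; t=(P-m0)@u
    e=m0+np.outer([t.min(),t.max()],u); print(n,e,np.ptp(t),'mid',e.mean(0),u)
```

```text
scene0 [[731.82350937  67.48816988]
 [472.96867198  24.47680944]] 262.4038947220688 mid [602.39609068  45.98248966] [-0.98647483 -0.16391281]
top0 [[728.47291932  67.33889894]
 [465.94554329  21.88146227]] 266.43385992112326 mid [597.2092313   44.61018061] [-0.98533788 -0.17061434]
```

```bash
cat >> h.py <<'E'
TH=np.radians(99.6); O=np.array([603.3,25.3,0.])
C=np.array([[np.cos(TH),-np.sin(TH),0],[np.sin(TH),np.cos(TH),0],[0,0,1]])
def c2w(p): return O+C@np.array(p,float)
def w2c(p): return C.T@(np.array(p,float)-O)
E
python3 - <<'E'
from h import *
o=arm.get_obs(); T=rot(o['tool_rot']); print('tool axes cols world\n',T.round(4)); print('in cell\n',(C.T@T).round(3), w2c(o['eef_pos']))
s=load('wrist0'); print('cam in tool',T.T@(s['origin']-o['eef_pos']),'\n',(T.T@rot(s['orientation'])).round(3))
for n in ['scene0','top0']:
    s=load(n)
    for a in [1.57,1.8,2.0,2.2,2.4,2.6]:
        tip=c2w([75*np.cos(a)-6*np.sin(a),0,110+75*np.sin(a)+6*np.cos(a)])
        print(n,a,proj(s,[tip]).round(1))
    print('pivot,keeper,base corners',proj(s,[c2w(p) for p in [(0,0,110),(-70,0,108),(-70,50,78),(-70,-50,78)]]).round(1).tolist())
E
```

```text
tool axes cols world
 [[-1.000e-04  9.707e-01  2.405e-01]
 [ 1.000e-03  2.405e-01 -9.707e-01]
 [-1.000e+00  1.000e-04 -1.000e-03]]
in cell
 [[ 0.001  0.075 -0.997]
 [-0.    -0.997 -0.075]
 [-1.     0.    -0.001]] [-547.28325667  552.05485377  232.46978545]
cam in tool [-151.63725538   78.4195603     0.25585388] 
 [[-0.001 -0.275  0.961]
 [-0.001 -0.961 -0.275]
 [ 1.    -0.001  0.   ]]
scene0 1.57 [[289.  214.6]]
scene0 1.8 [[297.1 211.6]]
scene0 2.0 [[303.5 209.7]]
scene0 2.2 [[309.  208.6]]
scene0 2.4 [[313.3 208.3]]
scene0 2.6 [[316.4 208.8]]
pivot,keeper,base corners [[285.4, 227.0], [316.0, 213.8], [325.3, 238.7], [304.6, 198.1]]
top0 1.57 [[290.8 201. ]]
top0 1.8 [[298.4 199.9]]
top0 2.0 [[304.4 199.3]]
top0 2.2 [[309.6 199. ]]
top0 2.4 [[313.8 199. ]]
top0 2.6 [[316.8 199.3]]
pivot,keeper,base corners [[287.7, 206.0], [316.7, 201.3], [319.3, 223.1], [312.1, 183.3]]
```

Estimated cell frame: origin about (603, 25), yaw about 99.6°, lever about 2.1 rad. I'll turn the tool so the camera is on the cell's -x side and come in over the end plate.

{"fn": "move_arm", "kwargs": {
  "delta_pos": [
    [-0.03,0.16,-0.115],
    [-0.06,0.32,-0.23],
    [-0.09,0.48,-0.345],
    [-0.12,0.64,-0.46],
    [-0.13,0.8,-0.57]
  ],
  "turn": [0.19,0.38,0.57,0.76,0.95],
  "jaw": [-1,-1,-1,-1,-1]
}}

```text
clock: 0.65
eef_pos: [302.4, -428.5, 266.0]
tool_rot: [0.371, 0.602, 0.371, -0.602]
ft_force: [0.5, -1.7, 0.0]
finger_gap: 91.2
```

```bash
cat > st.py <<'E'
from h import *
import sys
o=arm.get_obs(); T=rot(o['tool_rot']); print('t',o['clock'],'q',o['q'].round(3)); 
print('cell pos',w2c(o['eef_pos']).round(1),'F cell',(C.T@o['ft_force']).round(1),'gap',round(o['finger_gap'],1))
A=C.T@T; print('tool in cell',A.round(3).tolist())
if len(sys.argv)>3:
    tgt=c2w([float(v) for v in sys.argv[1:4]]); d=T.T@(tgt-o['eef_pos']); print('units',(d/300).round(3),'mm',d.round(1))
    # turn needed so tool y = cell -x
    y=A[:,1]; z=A[:,2]; ty=np.array([-1,0,0]); print('turn units',np.degrees(np.arctan2(ty@z,ty@y))/45)
E
python3 st.py -90 0 270
```

```text
t 0.65 q [-1.07   0.319  1.544  0.     1.279  0.967]
cell pos [-397.2  372.4  266. ] F cell [-1.7 -0.2  0. ] gap 91.2
tool in cell [[0.001, -0.592, -0.806], [-0.0, -0.806, 0.592], [-1.0, -0.0, -0.001]]
units [-0.012  0.394 -1.56 ] mm [  -3.7  118.1 -468.1]
turn units 1.1928596577427986
```

{"fn": "move_arm", "kwargs": {
  "delta_pos": [
    [0,0.04,-0.16],
    [0,0.08,-0.32],
    [0,0.12,-0.48],
    [0,0.16,-0.64],
    [0,0.2,-0.8]
  ],
  "turn": [0.15,0.3,0.45,0.6,0.75],
  "jaw": [-1,-1,-1,-1,-1]
}}

```text
clock: 1.15
eef_pos: [459.8, -245.3, 266.1]
tool_rot: [0.18, 0.684, 0.181, -0.684]
ft_force: [0.6, -0.7, -0.4]
finger_gap: 91.6
```

```bash
python3 st.py -90 0 270
```

```text
t 1.15 q [-6.050e-01  3.140e-01  1.552e+00  1.000e-03  1.277e+00  2.020e+00]
cell pos [-242.9  186.7  266.1] F cell [-0.8 -0.4 -0.4] gap 91.6
tool in cell [[0.001, -0.94, -0.341], [-0.0, -0.341, 0.94], [-1.0, -0.001, -0.0]]
units [-0.012 -0.267 -0.759] mm [  -3.7  -80.  -227.7]
turn units 0.4437389877557595
```

{"fn": "move_arm", "kwargs": {
  "delta_pos": [
    [0,-0.05,-0.15],
    [0,-0.11,-0.3],
    [0,-0.16,-0.45],
    [0,-0.21,-0.6],
    [0,-0.267,-0.759]
  ],
  "turn": [0.09,0.18,0.27,0.36,0.444],
  "jaw": [-1,-1,-1,-1,-1]
}}

```text
clock: 1.65
eef_pos: [618.8, -62.2, 266.1]
tool_rot: [-0.058, -0.705, -0.058, 0.705]
ft_force: [0.8, -1.2, 0.2]
finger_gap: 91.5
```

```bash
python3 st.py -90 0 270; python3 -c "
from h import *
snap('wrist','w1')
print(arm.get_obs()['clock'])"
```

```text
t 1.65 q [-1.960e-01  4.610e-01  1.308e+00  1.000e-03  1.373e+00  2.781e+00]
cell pos [-88.8  -0.7 266.1] F cell [-1.3 -0.6  0.2] gap 91.5
tool in cell [[0.001, -1.0, 0.003], [0.0, 0.003, 1.0], [-1.0, -0.001, 0.0]]
units [-0.013  0.004  0.002] mm [-3.9  1.2  0.7]
turn units -0.004071544401306211
1.7
```

View pics/w1.png

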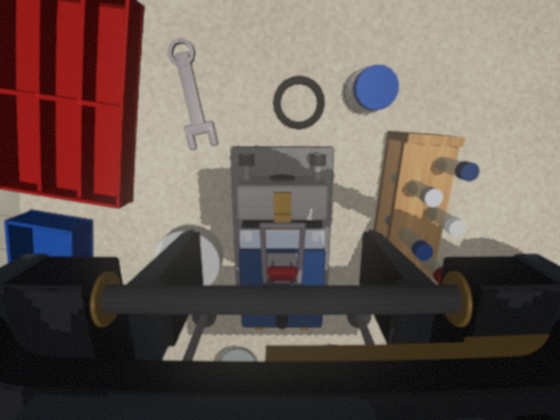

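Run:
```python
import cv2
a=cv2.imread('pics/w1.png')[140:300,200:370]; cv2.imwrite('pics/w1c.png',cv2.resize(a,None,fx=4.6,fy=3.7,interpolation=cv2.INTER_CUBIC))
a=cv2.imread('pics/scene0.png')[185:250,275:355]; cv2.imwrite('pics/s0d.png',cv2.resize(a,None,fx=9,fy=9,interpolation=cv2.INTER_CUBIC))
```

```text
(no output)
```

View pics/w1c.png

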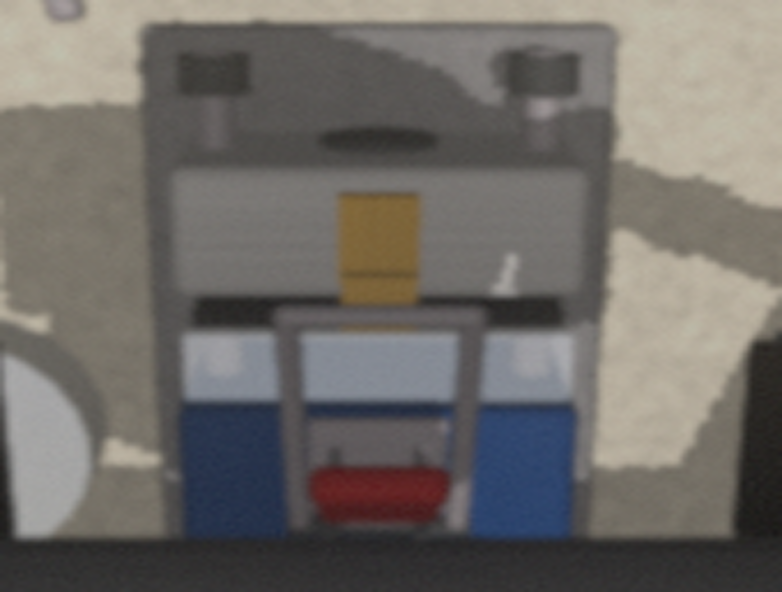

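View pics/s0d.png

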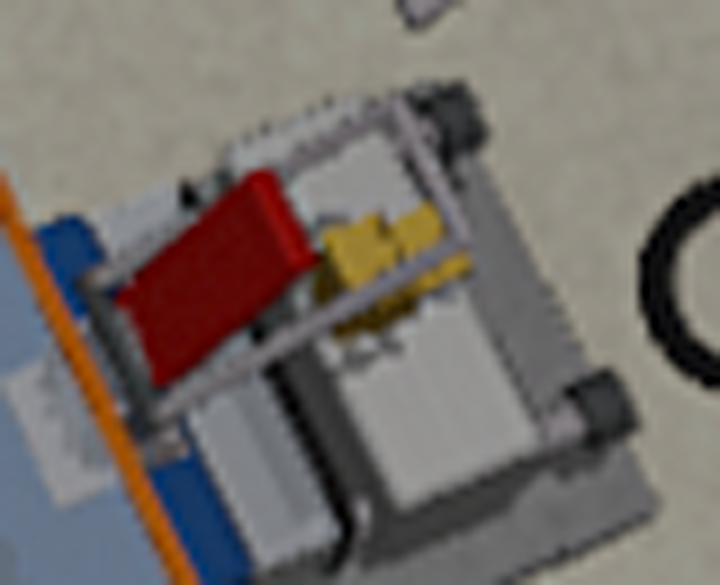

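Run:
```python
from h import *
w=load('w1'); s=load('scene0'); t=load('top0')
def tri(obs):
    A=np.zeros((3,3)); b=np.zeros(3)
    for c,uv in obs:
        o,d=ray(c,[uv]); d=d[0]/np.linalg.norm(d[0]); M=np.eye(3)-np.outer(d,d); A+=M; b+=M@o
    x=np.linalg.solve(A,b); return x,[ (proj(c,[x])[0]-uv).round(1).tolist() for c,uv in obs]
x,e=tri([(w,(282.6,225.4)),(s,(322.5,203.9))]); print('bar cell',w2c(x),e)
print('ledge end pred',proj(w,[c2w([-92,0,102])]),'meas 282.6 191.9')
print('lip end pred',proj(w,[c2w([-74.5,0,119])]))
print('plate edges z78',[w2c(p).round(1) for p in onz(w,[(200+172/4.6,140+230/3.7),(200+588/4.6,140+230/3.7)],78)])
print('orange..', [w2c(p).round(1) for p in onz(w,[(282.6,191.9)],102)])
for a in [1.9,2.0,2.1,2.2,2.3]:
    p=lambda d,h:c2w([d*np.cos(a)-h*np.sin(a),0,110+d*np.sin(a)+h*np.cos(a)])
    print(a,proj(w,[p(78,6),p(78,-3)]).round(1).tolist(),proj(s,[p(78,6),p(78,-3),p(18,6)]).round(1).tolist())
    al=a-.21; pin=np.array([16*np.cos(al),0,110+16*np.sin(al)]); b=w2c(x)
    print('  dist bar-pin',np.linalg.norm((b-pin)[[0,2]]))
```

```text
bar cell [-7.90105327e+01  1.43986618e-01  1.59374230e+02] [[0.0, -0.0], [-0.0, -0.0]]
ledge end pred [[282.12048889 194.55376121]] meas 282.6 191.9
lip end pred [[282.24281134 216.32135051]]
plate edges z78 [array([-78. , -48.4,  78. ]), array([-77.7,  49.6,  78. ])]
orange.. [array([-94.7,   0.5, 102. ])]
1.9 [[282.7, 290.0], [282.8, 301.1]] [[300.9, 209.9], [296.9, 211.2], [290.7, 222.6]]
  dist bar-pin 84.0656990006105
2.0 [[282.7, 280.3], [282.7, 291.5]] [[304.2, 209.0], [300.4, 210.1], [291.4, 222.5]]
  dist bar-pin 82.73160124083621
2.1 [[282.6, 270.7], [282.7, 281.8]] [[307.2, 208.3], [303.6, 209.2], [291.9, 222.5]]
  dist bar-pin 81.50396384370598
2.2 [[282.6, 261.4], [282.6, 272.2]] [[309.9, 207.8], [306.7, 208.4], [292.4, 222.4]]
  dist bar-pin 80.40019353923687
2.3 [[282.5, 252.5], [282.6, 262.8]] [[312.3, 207.6], [309.4, 207.9], [292.9, 222.5]]
  dist bar-pin 79.43669430372496
```

```bash
cat >> h.py <<'E'
O=O+C@np.array([-2,.4,0])
E
python3 st.py -78 0 168
```

```text
t 1.7 q [-0.188  0.465  1.301  0.003  1.374  2.791]
cell pos [-82.1  -5.8 265.9] F cell [ 8.2  0.7 -1.7] gap 91.4
tool in cell [[0.002, -1.0, 0.005], [-0.002, 0.005, 1.0], [-1.0, -0.002, -0.002]]
units [ 0.326 -0.013  0.02 ] mm [97.9 -3.9  6. ]
turn units -0.006775473359907121
```

{"fn": "move_arm", "kwargs": {
  "delta_pos": [
    [0.1,0,0.02],
    [0.2,-0.013,0.02],
    [0.28,-0.013,0.02],
    [0.326,-0.013,0.02],
    [0.326,-0.013,0.02]
  ],
  "turn": [-0.007,-0.007,-0.007,-0.007,-0.007],
  "jaw": [-1,-0.3,0,0,0]
}}

```text
clock: 2.2
eef_pos: [615.3, -53.5, 166.4]
tool_rot: [-0.058, -0.704, -0.06, 0.705]
ft_force: [0.1, 0.2, 0.8]
finger_gap: 61.9
```

```bash
python3 st.py -78 0 168;  python3 -c "
from h import *
s=snap('wrist','w2');snap('scene','s2')
import cv2
a=cv2.imread('pics/w2.png');b=cv2.imread('pics/s2.png')[150:270,240:400]
cv2.imwrite('pics/s2c.png',cv2.resize(b,None,fx=4.8,fy=4.8,interpolation=cv2.INTER_CUBIC))"
```

```text
t 2.2 q [-0.185  0.552  1.441  0.003  1.151  2.787]
cell pos [-77.7   0.9 166.4] F cell [ 0.1 -0.1  0.8] gap 61.9
tool in cell [[0.004, -1.0, -0.0], [0.001, -0.0, 1.0], [-1.0, -0.004, 0.001]]
units [-0.005  0.001 -0.003] mm [-1.6  0.3 -0.9]
turn units 0.00013952994018820298
```

View pics/w2.png

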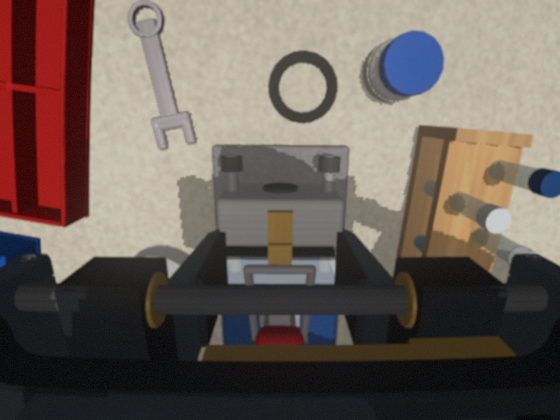

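View pics/s2c.png

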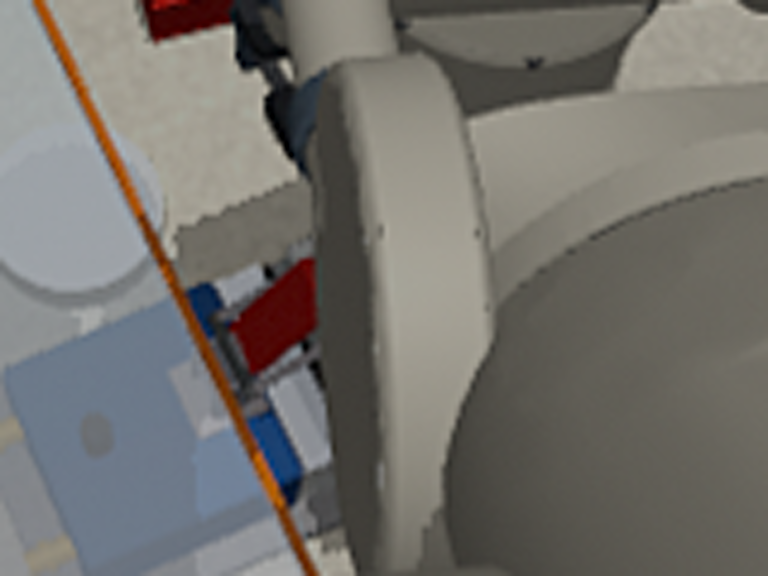

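Run:
```python
from h import *
w=load('w2'); print(proj(w,[c2w([-77,0,159]),c2w([-92,0,102]),c2w([-77,19.5,159]),c2w([-77,-19.5,159])]).round(1))
print([w2c(p).round(1) for p in onz(w,[(280,268.5),(246,268.5),(315,268.5)],159)],w2c(onz(w,[(280,209.5)],102)[0]))
a=cv2.imread('pics/w2.png')[180:360,190:370]; cv2.imwrite('pics/w2c.png',cv2.resize(a,None,fx=3.3,fy=3.3,interpolation=cv2.INTER_CUBIC))
```

```text
[[280.5 268.7]
 [280.5 211.9]
 [316.7 268.6]
 [244.4 268.7]]
[array([-77.1,  -0.3, 159. ]), array([-77.1, -18.6, 159. ]), array([-77.1,  18.6, 159. ])] [-93.71845252  -0.35414263 102.        ]
```

View pics/w2c.png

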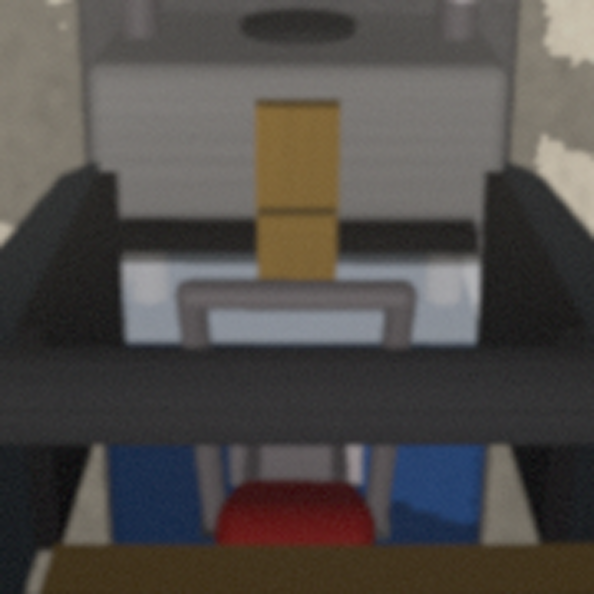

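The loop is centred between the pads, with the bar at cell (-77, 0, 159). Now I'll grip it.

{"fn": "move_arm", "kwargs": {
  "delta_pos": [
    [-0.005,0,-0.004],
    [-0.005,0,-0.004],
    [-0.005,0,-0.004],
    [-0.005,0,-0.004]
  ],
  "turn": [0,0,0,0],
  "jaw": [0.2,0.4,0.4,0.4]
}}

```text
clock: 2.7
eef_pos: [617.3, -54.5, 171.3]
tool_rot: [0.059, 0.705, 0.06, -0.704]
ft_force: [-7.4, -7.1, 3.8]
finger_gap: 37.8
```

```bash
python3 st.py -85 0 150
```

```text
t 2.7 q [-1.850e-01  5.470e-01  1.433e+00  2.000e-03  1.159e+00  2.788e+00]
cell pos [-79.   -0.9 171.3] F cell [-5.8  8.4  3.8] gap 37.8
tool in cell [[0.001, -1.0, 0.0], [-0.002, 0.0, 1.0], [-1.0, -0.001, -0.002]]
units [0.071 0.02  0.003] mm [21.3  6.   0.9]
turn units -8.226866170392743e-05
```

{"fn": "move_arm", "kwargs": {
  "delta_pos": [
    [0.03,0.014,0.002],
    [0.063,0.024,0.002],
    [0.093,0.029,0.002],
    [0.123,0.032,0.002],
    [0.123,0.032,0.002]
  ],
  "turn": [0,0,0,0,0],
  "jaw": [0.4,0.4,0.4,0.4,0.4]
}}

```text
clock: 3.2
eef_pos: [618.2, -64.3, 133.1]
tool_rot: [0.059, 0.705, 0.059, -0.704]
ft_force: [-1.7, -5.3, 0.8]
finger_gap: 37.5
```

```bash
python3 st.py -87 0 120;  python3 -c "
from h import *
s=snap('wrist','w3')
a=cv2.imread('pics/w3.png')[180:360,190:370]; cv2.imwrite('pics/w3c.png',cv2.resize(a,None,fx=3.3,fy=3.3,interpolation=cv2.INTER_CUBIC))"
```

```text
t 3.2 q [-2.000e-01  5.940e-01  1.465e+00  2.000e-03  1.082e+00  2.773e+00]
cell pos [-88.8  -0.2 133.1] F cell [-4.9  2.6  0.8] gap 37.5
tool in cell [[0.001, -1.0, 0.0], [-0.001, 0.0, 1.0], [-1.0, -0.001, -0.001]]
units [ 0.044 -0.006  0.001] mm [13.1 -1.8  0.2]
turn units -0.0004124681543278601
```

View pics/w3c.png

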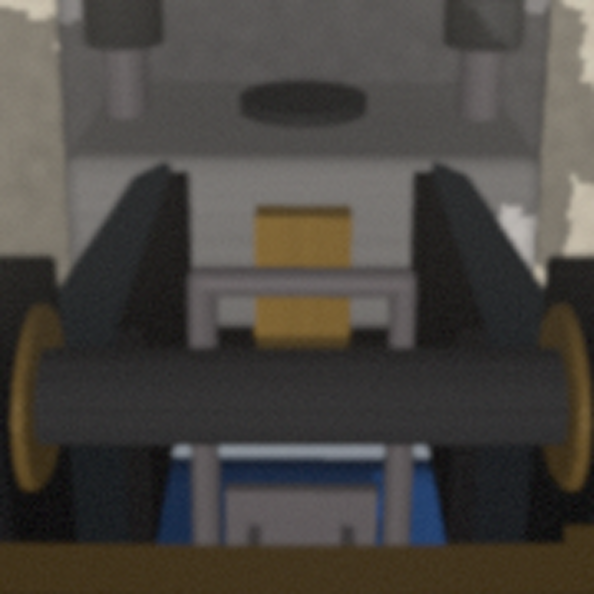

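Run:
```python
from h import *
w=load('w3'); 
for z in (116,121,126): print(z,w2c(onz(w,[(280.5,265.2)],z)[0]).round(1))
print('ledge front', w2c(onz(w,[(280.5,180+210/3.3)],102)[0]).round(1))
a=cv2.imread('pics/w2.png'); w=load('w2'); print('lip line',w2c(onz(w,[(280,180+210/3.3)],119)[0]).round(1))
```

```text
116 [-85.5  -1.1 116. ]
121 [-87.9  -1.1 121. ]
126 [-90.3  -1.1 126. ]
ledge front [-93.   -1.1 102. ]
lip line [-75.2  -0.3 119. ]
```

{"fn": "move_arm", "kwargs": {
  "delta_pos": [
    [0.02,-0.003,0],
    [0.046,-0.008,0],
    [0.046,-0.008,0]
  ],
  "turn": [0,0,0],
  "jaw": [0.4,0.4,0.4]
}}

```text
clock: 3.55
eef_pos: [617.9, -62.0, 119.5]
tool_rot: [0.059, 0.705, 0.059, -0.704]
ft_force: [-3.0, -5.2, 0.4]
finger_gap: 37.8
```

```bash
python3 st.py -71 0 119;  python3 -c "
from h import *
s=snap('wrist','w4')
a=cv2.imread('pics/w4.png')[180:360,190:370]; cv2.imwrite('pics/w4c.png',cv2.resize(a,None,fx=3.3,fy=3.3,interpolation=cv2.INTER_CUBIC))"
```

```text
t 3.55 q [-1.970e-01  6.100e-01  1.478e+00  1.000e-03  1.053e+00  2.777e+00]
cell pos [-86.5  -0.3 119.5] F cell [-4.7  3.8  0.4] gap 37.8
tool in cell [[0.0, -1.0, 0.0], [-0.001, 0.0, 1.0], [-1.0, -0.0, -0.001]]
units [ 0.002 -0.052  0.001] mm [  0.5 -15.5   0.3]
turn units -3.596956448116467e-06
```

View pics/w4c.png

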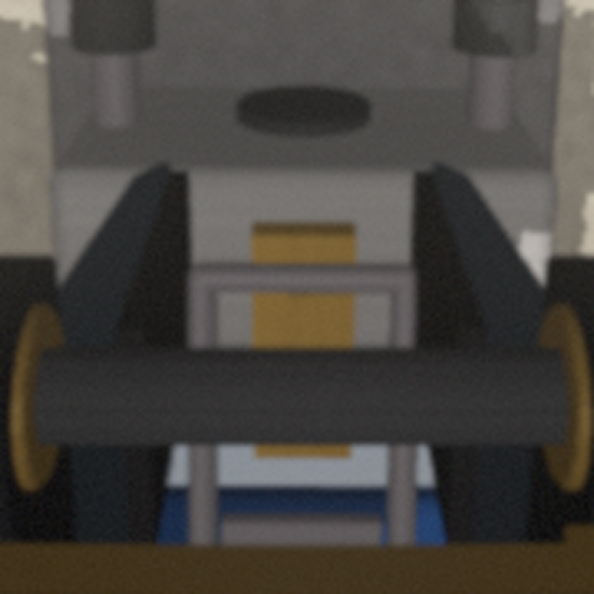

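{"fn": "move_arm", "kwargs": {
  "delta_pos": [
    [0.004,-0.015,0],
    [0.004,-0.03,0],
    [0.004,-0.043,0],
    [0.004,-0.053,0],
    [0.004,-0.053,0]
  ],
  "turn": [0,0,0,0,0],
  "jaw": [0.4,0.4,0.4,0.4,0.4]
}}

```text
clock: 4.1
eef_pos: [615.4, -46.4, 119.0]
tool_rot: [0.059, 0.705, 0.059, -0.704]
ft_force: [-2.6, -5.2, 0.5]
finger_gap: 37.5
```

```bash
python3 st.py -71 0 119;  python3 -c "
from h import *
s=snap('wrist','w5');snap('scene','s5')
a=cv2.imread('pics/w5.png')[180:360,190:370]; cv2.imwrite('pics/w5c.png',cv2.resize(a,None,fx=3.3,fy=3.3,interpolation=cv2.INTER_CUBIC))"
```

```text
t 4.1 q [-0.172  0.606  1.489  0.     1.045  2.801]
cell pos [-70.7  -0.4 119. ] F cell [-4.7  3.5  0.5] gap 37.5
tool in cell [[-0.0, -1.0, -0.0], [-0.001, -0.0, 1.0], [-1.0, 0.0, -0.001]]
units [-0.     0.001  0.001] mm [-0.   0.3  0.4]
turn units 0.00041831539220203007
```

View pics/w5c.png

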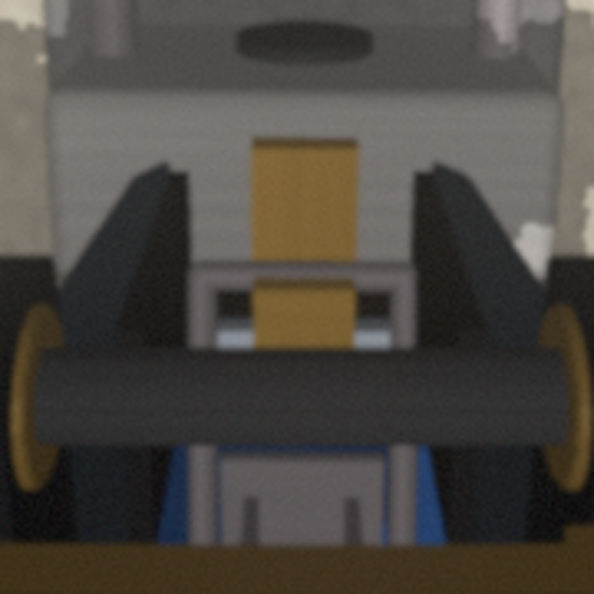

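View pics/s5.png

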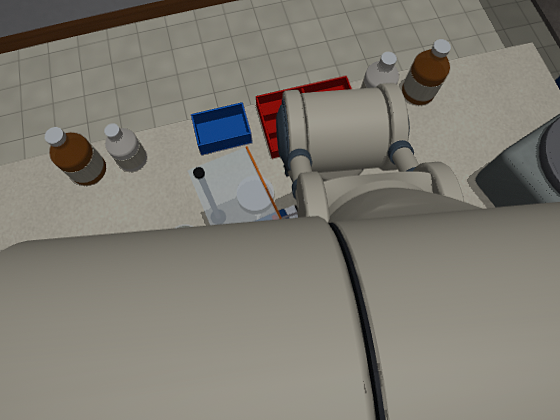

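Run:
```python
from h import *
w=load('w5'); print(w2c(w['origin']))
for z in (104,107,110): print(z,w2c(onz(w,[(280.5,180+272/3.3)],z)[0]).round(1))
print('ledge front', w2c(onz(w,[(280.5,180+140/3.3)],102)[0]).round(1),'lip', w2c(onz(w,[(280.5,180+283/3.3)],119)[0]).round(1))
print('bar front edge/lower edge px rows', proj(w,[c2w([-70,0,107]),c2w([-74.5,0,119]),c2w([-74.5,0,114.5])]).round(1))
```

```text
[-148.6354455    -0.95433216  270.70781593]
104 [-70.2  -1.3 104. ]
107 [-71.6  -1.3 107. ]
110 [-73.   -1.3 110. ]
ledge front [-93.1  -1.3 102. ] lip [-75.4  -1.3 119. ]
bar front edge/lower edge px rows [[282.9 265. ]
 [283.  267.3]
 [283.  263.5]]
```

The bar reads about (-71.6, 107), with the seat at about (-71, 108) in my frame, so it is seated under the lip. I'll release, lift, and look.

{"fn": "move_arm", "kwargs": {
  "delta_pos": [
    [0,0,0.001],
    [0,0,0.001],
    [0,0,0.001],
    [-0.12,0.01,0.001],
    [-0.25,0.02,0.001]
  ],
  "turn": [0,0,0,0,0],
  "jaw": [-0.5,-0.5,-0.5,-0.5,-0.5]
}}

```text
clock: 4.7
eef_pos: [615.4, -52.1, 193.9]
tool_rot: [-0.059, -0.704, -0.06, 0.705]
ft_force: [1.4, 0.4, 0.4]
finger_gap: 68.2
```

{"fn": "move_arm", "kwargs": {
  "delta_pos": [
    [-0.15,0.06,0],
    [-0.24,0.06,0],
    [-0.24,0.06,0]
  ],
  "turn": [0,0,0],
  "jaw": [-0.5,-0.5,-0.5]
}}

```text
clock: 5.0
eef_pos: [620.5, -70.6, 270.4]
tool_rot: [0.059, 0.707, 0.059, -0.702]
ft_force: [-0.2, 0.2, 0.6]
finger_gap: 68.4
```

```bash
python3 st.py -71 0 119;  python3 -c "
from h import *
s=snap('wrist','w6');snap('scene','s6')
a=cv2.imread('pics/w6.png')[150:320,190:370]; cv2.imwrite('pics/w6c.png',cv2.resize(a,None,fx=4,fy=3.5,interpolation=cv2.INTER_CUBIC))"
```

```text
t 5.0 q [-2.090e-01  4.580e-01  1.301e+00  1.000e-03  1.376e+00  2.765e+00]
cell pos [-95.4  -1.3 270.4] F cell [0.2 0.2 0.6] gap 68.4
tool in cell [[-0.001, -1.0, -0.0], [-0.006, 0.0, 1.0], [-1.0, 0.001, -0.006]]
units [ 0.504 -0.082  0.007] mm [151.3 -24.6   2.2]
turn units 9.741493386885147e-07
```

View pics/w6c.png

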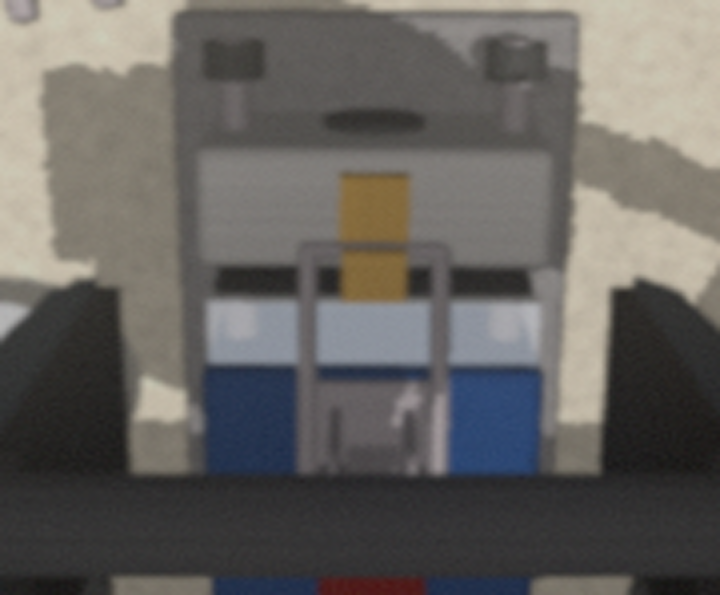

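```bash
python3 - <<'E'
from h import *
w=load('w6')
r=150+340/3.5
print('legs', [w2c(p).round(1) for p in onz(w,[(190+297/4,r),(190+317/4,r),(190+430/4,r),(190+449/4,r)],113)])
r=150+400/3.5
print('bracket', [w2c(p).round(1) for z in (80,112) for p in onz(w,[(190+320/4,r),(190+432/4,r),(190+375/4,150+380/3.5)],z)])
print('bar',w2c(onz(w,[(282.7,150+246/3.5)],107)[0]).round(1),'lip..ledge',w2c(onz(w,[(282.7,150+174/3.5)],102)[0]).round(1))
for a in (1.0,1.1,1.2,1.3,1.5):
    p=lambda d,h:c2w([d*np.cos(a)-h*np.sin(a),0,110+d*np.sin(a)+h*np.cos(a)])
    print(a,proj(w,[p(78,6),p(18,6)]).round(1).tolist())
E
python3 st.py -21 -1 170
```

```text
legs [array([-45.1, -20. , 113. ]), array([-45.1, -14.8, 113. ]), array([-45.2,  14.1, 113. ]), array([-45.2,  19. , 113. ])]
bracket [array([-10.2, -15.6,  80. ]), array([-10.2,  16.6,  80. ]), array([-17.4,   0.2,  80. ]), array([-25.4, -14.3, 112. ]), array([-25.5,  15. , 112. ]), array([-3.19e+01,  1.00e-01,  1.12e+02])]
bar [-72.1  -1.1 107. ] lip..ledge [-92.5  -1.1 102. ]
1.0 [[283.7, 358.7], [283.6, 298.0]]
1.1 [[283.7, 354.9], [283.7, 296.6]]
1.2 [[283.8, 350.1], [283.7, 295.1]]
1.3 [[283.8, 344.4], [283.7, 293.4]]
1.5 [[283.8, 330.3], [283.7, 289.9]]
t 5.1 q [-2.090e-01  4.620e-01  1.306e+00  1.000e-03  1.374e+00  2.765e+00]
cell pos [-94.4   0.3 266.2] F cell [-0.7  0.3 -0.2] gap 68.3
tool in cell [[0.001, -1.0, -0.0], [-0.0, -0.0, 1.0], [-1.0, -0.001, -0.0]]
units [ 0.321 -0.244 -0.005] mm [ 96.3 -73.3  -1.4]
turn units 0.0005709031333823547
```

View pics/w6.png

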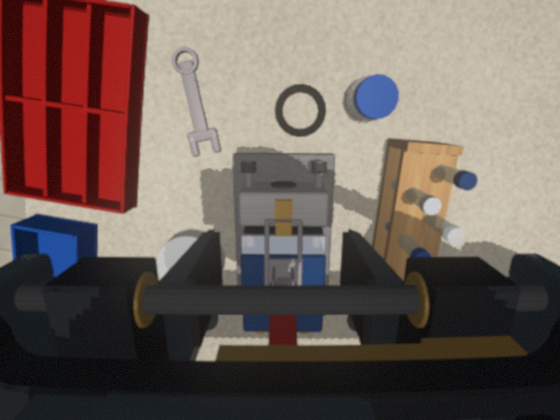

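{"fn": "move_arm", "kwargs": {
  "delta_pos": [
    [0.1,-0.1,-0.003],
    [0.2,-0.19,-0.003],
    [0.321,-0.24,-0.003],
    [0.321,-0.24,-0.003],
    [0.321,-0.24,-0.003]
  ],
  "turn": [0,0,0,0,0],
  "jaw": [0,0.34,0.34,0.34,0.34]
}}

```text
clock: 5.6
eef_pos: [607.0, 1.4, 169.5]
tool_rot: [-0.059, -0.704, -0.06, 0.705]
ft_force: [0.7, -0.9, 0.2]
finger_gap: 31.8
```

```bash
python3 st.py -21 -0.5 140;  python3 -c "
from h import *
s=snap('wrist','w7');s=snap('top','t7')
a=cv2.imread('pics/w7.png')[150:360,190:370]; cv2.imwrite('pics/w7c.png',cv2.resize(a,None,fx=3.3,fy=2.8,interpolation=cv2.INTER_CUBIC))"
```

```text
t 5.6 q [-9.600e-02  5.350e-01  1.464e+00  1.000e-03  1.145e+00  2.876e+00]
cell pos [-2.220e+01 -1.000e-01  1.695e+02] F cell [-1.1 -0.5  0.2] gap 31.8
tool in cell [[0.001, -1.0, -0.001], [0.002, -0.001, 1.0], [-1.0, -0.001, 0.002]]
units [ 0.098 -0.004 -0.002] mm [29.5 -1.1 -0.5]
turn units 0.0015304474511297279
```

View pics/w7c.png

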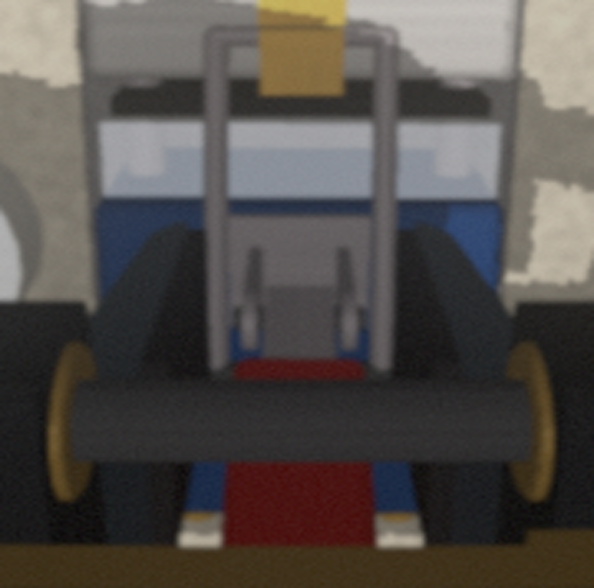

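View pics/t7.png

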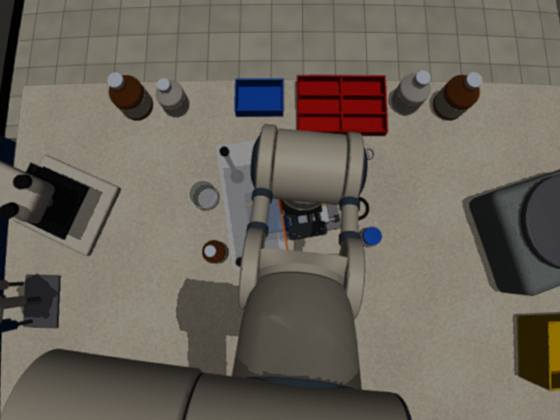

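```bash
python3 -c "
from h import *
snap('scene','s7')
b=cv2.imread('pics/s7.png')[60:330,180:440];cv2.imwrite('pics/s7c.png',cv2.resize(b,None,fx=2.2,fy=2.2))
b=cv2.imread('pics/t7.png')[110:300,200:400];cv2.imwrite('pics/t7c.png',cv2.resize(b,None,fx=3,fy=3))"
```

```text
(no output)
```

View pics/s7c.png

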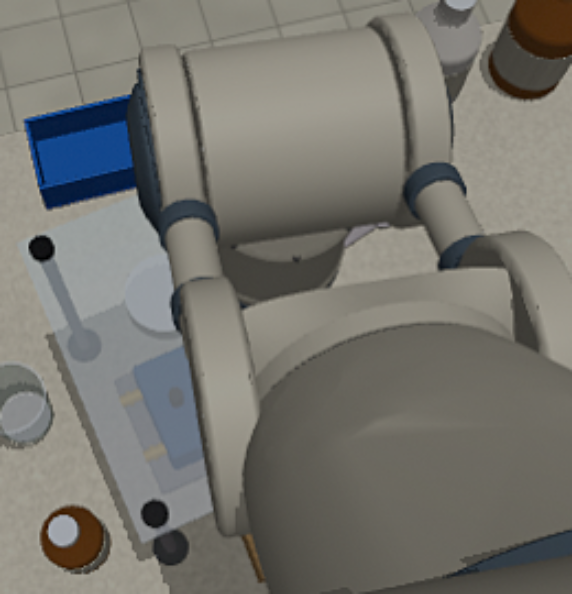

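View pics/t7c.png

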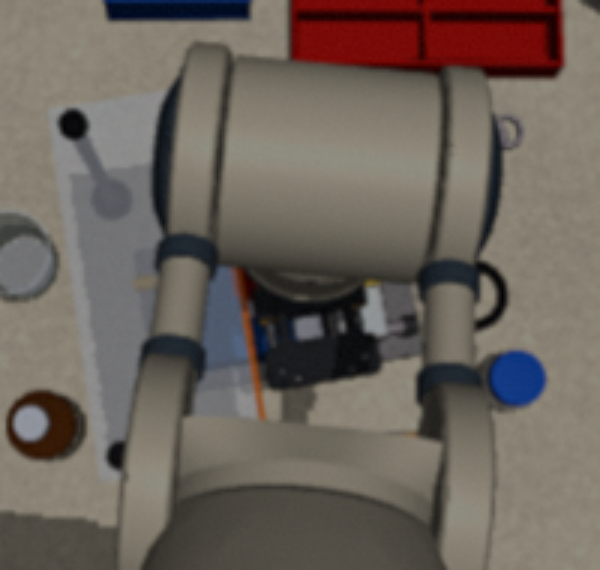

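```bash
python3 - <<'E'
from h import *
s=load('s7');t=load('t7')
def tri(obs):
    A=np.zeros((3,3)); b=np.zeros(3)
    for c,uv in obs:
        o,d=ray(c,[uv]); d=d[0]/np.linalg.norm(d[0]); M=np.eye(3)-np.outer(d,d); A+=M; b+=M@o
    return np.linalg.solve(A,b)
for a,b in [((265.5,160),(262.3,193)),((377.7,145.5),(349.3,201)),((390,173.6),(349,237)),((267,194),(258,229))]: print(w2c(tri([(s,a),(t,b)])).round(0))
E
python3 st.py -21 -0.5 140
```

```text
[ 49.  31. 531.]
[-70.  62. 524.]
[-51. 110. 562.]
[ 64.  80. 562.]
t 5.75 q [-9.800e-02  5.330e-01  1.462e+00  1.000e-03  1.145e+00  2.876e+00]
cell pos [-23.3  -1.3 171.4] F cell [-1.  -1.2  0.8] gap 30.5
tool in cell [[0.0, -1.0, 0.0], [-0.002, 0.0, 1.0], [-1.0, -0.0, -0.002]]
units [ 0.105 -0.008  0.003] mm [31.4 -2.3  0.9]
turn units -0.00025857809120526825
```

{"fn": "move_arm", "kwargs": {
  "delta_pos": [
    [0.05,-0.01,0.002],
    [0.1,-0.01,0.002],
    [0.1,-0.01,0.002]
  ],
  "turn": [0,0,0],
  "jaw": [0.42,0.42,0.42]
}}

```text
clock: 6.05
eef_pos: [608.5, 3.0, 142.0]
tool_rot: [0.059, 0.706, 0.059, -0.703]
ft_force: [0.4, 0.2, 0.7]
finger_gap: 26.4
```

```bash
python3 st.py -20 -0.5 130;  python3 -c "
from h import *
s=snap('wrist','w8')
a=cv2.imread('pics/w8.png')[150:360,190:370]; cv2.imwrite('pics/w8c.png',cv2.resize(a,None,fx=3.3,fy=2.8,interpolation=cv2.INTER_CUBIC))"
```

```text
t 6.05 q [-9.400e-02  5.660e-01  1.494e+00  2.000e-03  1.078e+00  2.880e+00]
cell pos [-20.9  -1.8 142. ] F cell [ 0.1 -0.4  0.7] gap 26.4
tool in cell [[0.0, -1.0, 0.001], [-0.005, 0.001, 1.0], [-1.0, -0.0, -0.005]]
units [ 0.04  -0.003  0.004] mm [12.  -0.9  1.3]
turn units -0.001430821439968225
```

View pics/w8c.png

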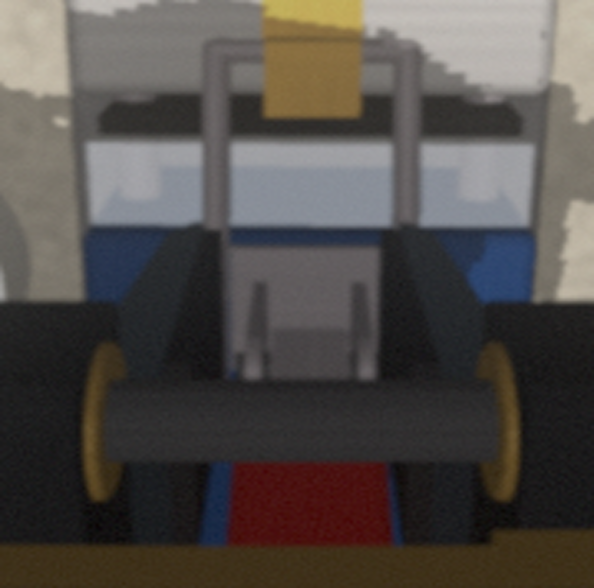

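The fingertips now sit over the two legs. I'll press down in small steps and watch the force.

{"fn": "move_arm", "kwargs": {
  "delta_pos": [
    [0.01,-0.003,0.003],
    [0.02,-0.003,0.003],
    [0.03,-0.003,0.003]
  ],
  "turn": [0,0,0],
  "jaw": [0.42,0.42,0.42]
}}

```text
clock: 6.4
eef_pos: [608.9, 4.7, 137.3]
tool_rot: [0.058, 0.708, 0.059, -0.701]
ft_force: [-10.3, 16.6, 53.8]
finger_gap: 26.3
```

```bash
python3 st.py -20 -0.5 128
```

```text
t 6.4 q [-0.092  0.57   1.501  0.004  1.061  2.881]
cell pos [-19.2  -2.5 137.3] F cell [18.1  7.4 53.8] gap 26.3
tool in cell [[0.002, -1.0, 0.002], [-0.01, 0.002, 1.0], [-1.0, -0.002, -0.01]]
units [0.031 0.003 0.007] mm [9.3 0.8 2.1]
turn units -0.002317404031439715
```

```bash
python3 -c "
from h import *
s=snap('wrist','w9')
a=cv2.imread('pics/w9.png')[150:360,190:370]; cv2.imwrite('pics/w9c.png',cv2.resize(a,None,fx=4,fy=2.8,interpolation=cv2.INTER_CUBIC))"; python3 st.py
```

```text
t 6.45 q [-0.092  0.571  1.5    0.004  1.059  2.881]
cell pos [-19.7  -3.5 137.1] F cell [  4.4 -10.7  20.4] gap 26.5
tool in cell [[0.0, -1.0, 0.002], [-0.012, 0.002, 1.0], [-1.0, -0.0, -0.012]]
```

View pics/w9c.png

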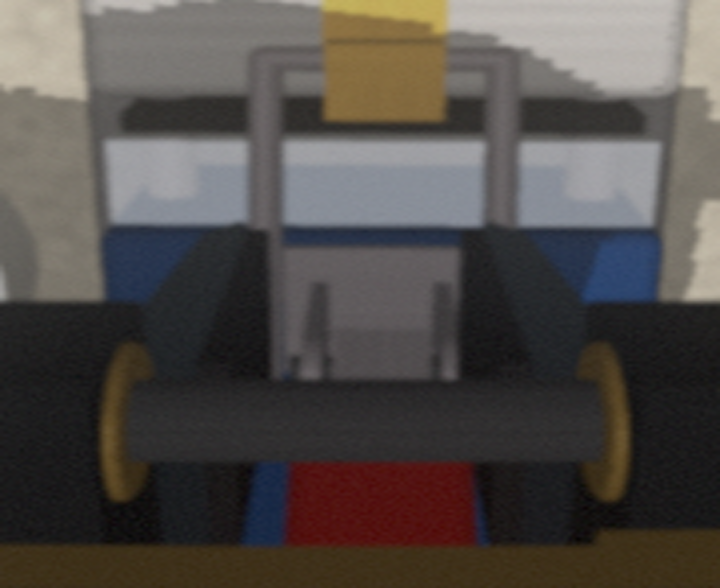

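{"fn": "move_arm", "kwargs": {
  "delta_pos": [
    [-0.015,0.0,0.01],
    [-0.015,0.0,0.01],
    [0.0,0.0,0.01],
    [0.01,0.0,0.01]
  ],
  "turn": [0,0,0,0],
  "jaw": [0.42,0.42,0.42,0.42]
}}

```text
clock: 6.85
eef_pos: [607.7, 5.3, 136.3]
tool_rot: [0.057, 0.71, 0.06, -0.7]
ft_force: [-12.5, 20.9, 57.4]
finger_gap: 26.5
```

```bash
python3 st.py -20 -0.5 128
```

```text
t 6.85 q [-0.093  0.568  1.509  0.007  1.051  2.88 ]
cell pos [-18.5  -1.4 136.3] F cell [22.7  8.9 57.4] gap 26.5
tool in cell [[0.003, -1.0, 0.003], [-0.014, 0.002, 1.0], [-1.0, -0.003, -0.014]]
units [0.028 0.005 0.003] mm [8.3 1.6 1. ]
turn units -0.0031994704790110676
```

```bash
python3 -c "
from h import *
s=snap('wrist','w10');snap('top','t10')
a=cv2.imread('pics/w10.png')[150:360,190:370]; cv2.imwrite('pics/w10c.png',cv2.resize(a,None,fx=4,fy=2.8,interpolation=cv2.INTER_CUBIC))
b=cv2.imread('pics/t10.png')[180:250,260:360];cv2.imwrite('pics/t10c.png',cv2.resize(b,None,fx=7,fy=7,interpolation=cv2.INTER_CUBIC))"; python3 st.py
```

```text
t 6.95 q [-0.093  0.569  1.509  0.007  1.05   2.88 ]
cell pos [-18.6  -1.5 136. ] F cell [14.3  5.  38.5] gap 26.4
tool in cell [[0.002, -1.0, 0.002], [-0.015, 0.002, 1.0], [-1.0, -0.002, -0.015]]
```

View pics/w10c.png

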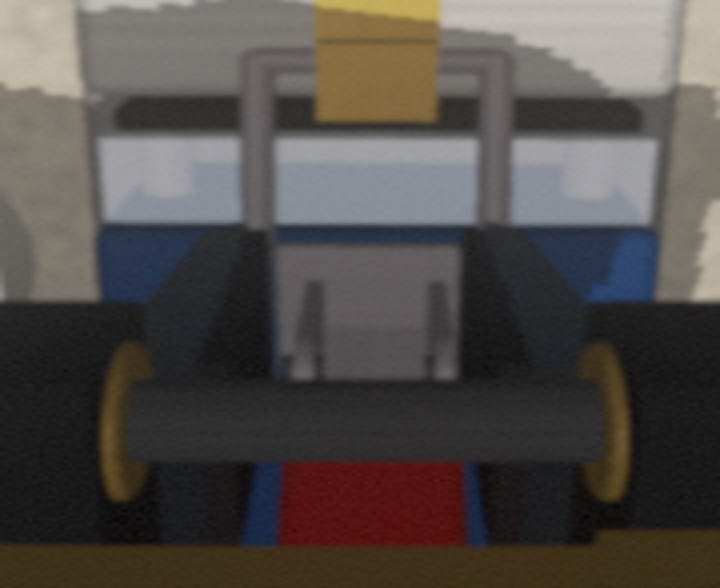

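View pics/t10c.png

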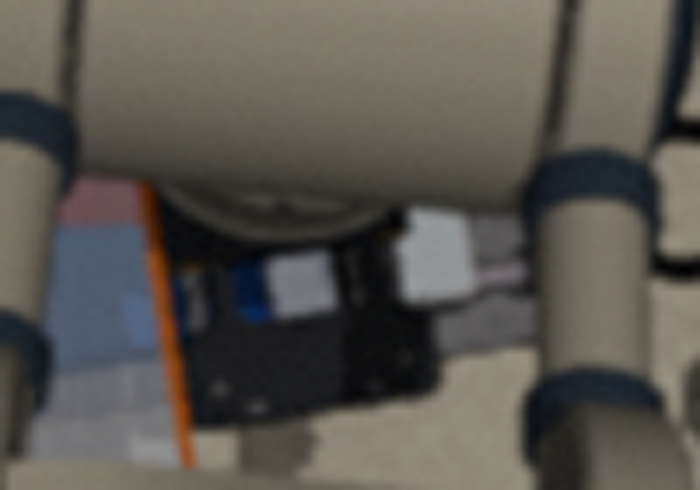

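{"fn": "move_arm", "kwargs": {
  "delta_pos": [
    [0.008,0.001,0.004],
    [0.012,0.001,0.004],
    [0.012,0.001,0.004],
    [0.012,0.001,0.004]
  ],
  "turn": [0,0,0,0],
  "jaw": [0.42,0.42,0.42,0.42]
}}

```text
clock: 7.35
eef_pos: [607.4, 6.2, 133.9]
tool_rot: [0.056, 0.711, 0.06, -0.699]
ft_force: [-3.3, 14.6, 28.9]
finger_gap: 26.6
```

```bash
python3 st.py -20 -0.5 128
```

```text
t 7.35 q [-0.093  0.57   1.514  0.01   1.042  2.879]
cell pos [-17.5  -1.3 133.9] F cell [15.   0.8 28.9] gap 26.6
tool in cell [[0.004, -1.0, 0.003], [-0.017, 0.002, 1.0], [-1.0, -0.004, -0.017]]
units [0.02  0.008 0.003] mm [5.9 2.5 0.9]
turn units -0.003248325504085962
```

{"fn": "move_arm", "kwargs": {
  "delta_pos": [
    [0.008,0.005,0.003],
    [0.014,0.007,0.003],
    [0.014,0.007,0.003],
    [0.014,0.007,0.003]
  ],
  "turn": [0,0,0,0],
  "jaw": [0.42,0.42,0.42,0.42]
}}

```text
clock: 7.75
eef_pos: [606.6, 3.8, 129.1]
tool_rot: [0.056, 0.71, 0.06, -0.699]
ft_force: [-0.3, -0.6, 0.3]
finger_gap: 26.2
```

```bash
python3 st.py -20 -0.5 128
```

```text
t 7.75 q [-0.097  0.575  1.52   0.01   1.032  2.875]
cell pos [-19.8  -0.  129.1] F cell [-0.6  0.4  0.3] gap 26.2
tool in cell [[0.004, -1.0, 0.003], [-0.016, 0.003, 1.0], [-1.0, -0.004, -0.016]]
units [ 0.004  0.001 -0.001] mm [ 1.1  0.2 -0.4]
turn units -0.00333882622790403
```

The force dropped to zero at z=129, so the latch has likely passed dead centre. I'll lift off and look.

{"fn": "move_arm", "kwargs": {
  "delta_pos": [
    [-0.08,0.0,0],
    [-0.2,0.02,0],
    [-0.33,0.1,0],
    [-0.45,0.25,0],
    [-0.45,0.35,0]
  ],
  "turn": [0,0,0,0,0],
  "jaw": [0.42,0.42,0.42,0.42,0.42]
}}

```text
clock: 8.25
eef_pos: [623.2, -102.4, 267.6]
tool_rot: [0.057, 0.712, 0.06, -0.697]
ft_force: [1.7, 0.5, -0.4]
finger_gap: 26.6
```

```bash
python3 st.py -160 0 270;  python3 -c "
from h import *
snap('wrist','w11');snap('scene','s11')
a=cv2.imread('pics/w11.png')[150:360,190:370]; cv2.imwrite('pics/w11c.png',cv2.resize(a,None,fx=4,fy=2.8,interpolation=cv2.INTER_CUBIC))"
```

```text
t 8.25 q [-0.263  0.464  1.298  0.01   1.361  2.711]
cell pos [-127.2    1.3  267.6] F cell [ 0.2 -1.7 -0.4] gap 26.6
tool in cell [[0.002, -1.0, 0.002], [-0.021, 0.002, 1.0], [-1.0, -0.002, -0.021]]
units [-0.008  0.109 -0.005] mm [-2.4 32.8 -1.4]
turn units -0.002447695522038949
```

View pics/w11.png

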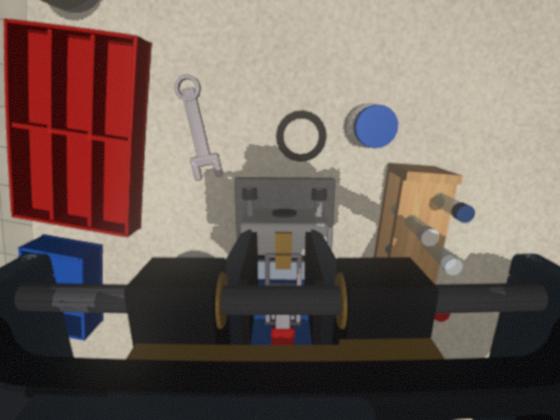

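View pics/s11.png

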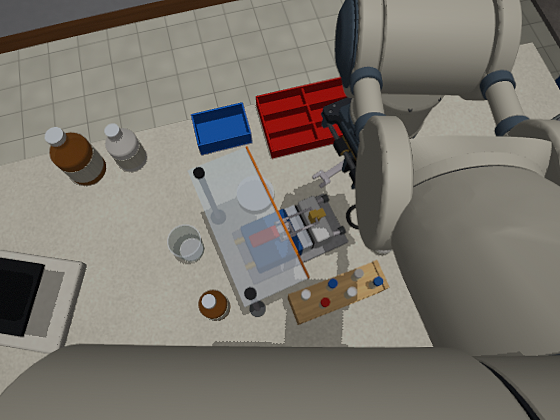

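Run:
```python
from h import *
s=load('s11')
for a in (0,.1,.2,.4):
    p=lambda d,h,y=0:c2w([d*np.cos(a)-h*np.sin(a),y,110+d*np.sin(a)+h*np.cos(a)])
    print(a,proj(s,[p(78,6),p(78,6,13),p(78,6,-13),p(18,6)]).round(1).tolist())
print('seat fwd/drawn',proj(s,[c2w([-71,0,108]),c2w([-67.5,0,108])]).round(1).tolist())
b=cv2.imread('pics/s11.png')[180:280,230:360];cv2.imwrite('pics/s11c.png',cv2.resize(b,None,fx=6,fy=6,interpolation=cv2.INTER_CUBIC))
```

```text
0 [[251.2, 241.5], [253.8, 247.2], [248.7, 235.8], [278.4, 229.5]]
0.1 [[251.5, 240.3], [254.1, 246.1], [248.9, 234.6], [278.7, 229.1]]
0.2 [[252.1, 239.0], [254.7, 244.8], [249.4, 233.2], [279.1, 228.7]]
0.4 [[254.3, 235.9], [257.0, 241.8], [251.7, 230.1], [280.1, 227.9]]
seat fwd/drawn [[317.4, 213.4], [315.9, 214.0]]
```

View pics/s11c.png

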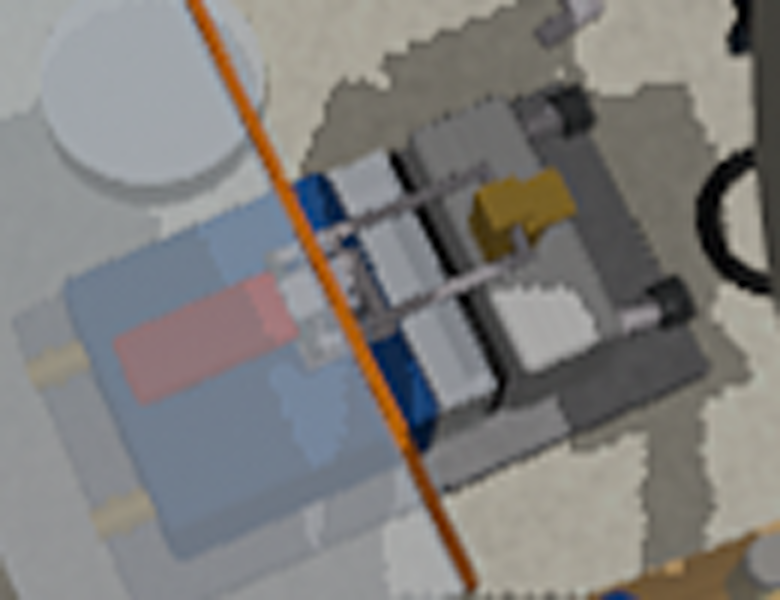

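The lever tip edge reads (251.2, 242.2), against (251.2, 241.5) expected for fully shut. The legs run into the keeper and the arm is clear, so I'm handing in.

```bash
python3 -c "
from h import *
a=load('top0');s=snap('top','t12')
o=arm.get_obs();print(o['clock'],o['ft_force'].round(1),o['qd'].round(3))
print(order.close_job())"
```

```text
8.4 [-0.4  1.1 -0.6] [ 0.044  0.003  0.038  0.013 -0.004  0.024]
the job is handed in; nothing more can be done
None
```

The latch looks shut: the loop is hooked, the lever lies flat, and I handed the job in at about 8.4 s with the arm clear of the cell.

**Hooking:** I gripped the wire loop with the jaws and lowered the bar in front of the keeper's lip. I then drew it back under the lip, which also swung the lever over to about 1.2 rad. The picture put the bar about 1 mm from its seat, and it stayed there after I let go.

**Closing:** These moves cannot tilt the tool, and upright it does not fit under the guard to press the red lever itself. I pressed on the two loop legs next to the hinge instead, with both fingertips, which drives the same linkage. The force rose to about 57 N upward on the fingertips (about 62 N in all), then fell to 0 as it passed dead centre.

**Last checks:**
- **Lever:** its end is within 1 pixel of where a fully shut lever should appear in the scene camera.
- **Loop:** the legs run into the keeper.
- **Arm:** clear of the cell at about z = 267 mm, with about 1 N of force.

**Not checked directly:**
- **End plate travel:** I inferred it from the linkage being past dead centre rather than measuring it.
- **Bystanders:** I did not measure their final positions, but the arm never went near them.
- **Calibration:** the cameras disagreed by up to 5 mm at first, so I took the cell's position from the wrist view, which was good to about 1 mm.

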